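Release and push out a filter slide with a pin

ROBOT

A 6-joint arm with a two-finger parallel gripper is mounted at the origin on a cart in front of the work surface, level with it; the furniture and walls round the work are solid. World frame = base frame: x ahead of the robot, y to its left, z up, the work surface at z = 0. Lengths are in m, angles in rad, forces in N, time in s.
With the tool pointing down it reaches from about 0.35 to 0.975 m from the base axis. Payload 4.9 kg.
Tool frame: the origin (TCP) lies on the front face of the gripper's body, between the roots of the fingers; the fingertips stand ctrl.tip_extent ahead of it and the grasp point (between the pads) lies 54 mm ahead of it (ctrl.tip_extent is the distance from the TCP to the fingertips, in m); z points along the fingers, y is the line along which they close (so a half turn about z gives the same grasp; the last joint's range is limited). The gripper opens to 85 mm and grips with 20 to 120 N. Pads are 22 mm wide; open, the fingers measure 114 mm over their backs; the gripper's body (76 mm by 85 mm) begins 54 mm behind the grasp point. The pads swing forward as they close: fully open they stand 13 mm farther back than shut.
Start: joints at [-1.449, 0.053, 1.613, -0, 1.476, -0.119], TCP at [0.149, -0.607, 0.304] pointing down, gripper open.
Joint ranges: [-3.01, 3.01], [-1.01, 2.22], [0.06, 2.58], [-1.02, 4.17], [0.09, 2.62], [-3.14, 3.14]. Speed limits (rad/s): [2.57, 2.57, 3.14, 3.14, 3.14, 3.14].

INTERFACE

Orientations are given as a rotation vector (axis times angle).
In Python, from station import ctrl gives the robot as it stands.
- The arm moves only by the tool apply_moves, never from a script. Its argument "rows" is one flat list of numbers, 6 for each row, row after row: the shift along the tool's x, y, z normalised to -1 to 1, where 1 is 0.6 m, then the turn, a rotation vector about the tool's x, y, z normalised to -1 to 1, where 1 is 90 degrees. A call has 1 to 20 rows; each row is the pose to reach, as a shift and turn from the pose commanded when the call began, along the tool's axes at that moment; what a row does not reach only later rows make up. A row lasts 1/10 s, in which the tool goes at most 50 mm and 8.59 degrees, less where a joint would pass 70% of its speed; a pose out of reach is approached as far as the arm can. A call with a number of a shift or a turn outside -1 to 1 is refused whole. A call with a gripper value outside its range is refused whole. "grip" is the opening, from 0 (shut) to 1 (fully open), set as the call begins (left out, the last holds). The fingers move at their own pace and stop on an object; "grip_force" is the grip in N (left out, the last holds). Time passes only in rows, so rows that repeat a pose let the fingers close. It gives the time, the measured TCP pose, the force, the opening and the grip force at its end, in the units of the state.
- ctrl.get_obs(): the state, without advancing time (a new reading comes with each control period).
- ctrl.get_image(name): name is "scene" or "top" or "wrist"; returns (picture, depth): 400x640x3 uint8, blue, green, red; 400x640 float32, m along the optical axis (not along the pixel's ray), 0 where there is no reading.
- ctrl.camera_model(name): a dict with "mtx" (3x3 intrinsics, pixels), "k1" (the pictures are not rectified: a ray, as slopes to the right and down, at radius r is drawn at 1 + k1 r^2 times it, then the intrinsics apply), "R" (3x3) and "t" (3): a world point X has camera coordinates R X + t; the wrist camera has in their place "tool_from_camera" (4x4, takes a point from camera to tool coordinates, whose origin is the TCP and whose axes are the flange's). Camera axes: x right, y down, z forward; pixel columns grow to the right and rows downward; lengths in m; the calibration is good to about 2 mm. A picture is of the moment at which its call begins: read the wrist's pose just before it. camera_model takes no time and is no camera call.
- ctrl.finish_job(): hands the job in; it is judged then, once.
The state is a dict: "t": time; "q": joint angles; "dq": joint speeds; "effort": joint torques, N m; "tool_pos": TCP position; "tool_rot": TCP orientation; "contact_force": force on the tool from outside, world axes, zero at the start; "wrist_torque": the same for the moment, N m; "opening": finger opening in m; "grip_force": force on a finger pad.
Only numpy, scipy, OpenCV 4.12 (cv2) and the standard library are available. Lean on these libraries where they do the work, as an engineer would, in place of code of your own. Each camera call takes 0.05 s, during which the arm holds its last target. There are 200 camera calls.

TASK

Take the release pin from its stand, put it into the hole in the filter slide and gently press the recessed button down; keeping it pressed, push the slide out through the front of the filter unit until it latches and stays out by itself. Never force the slide or the button, put the pin back upright and fully down in its stand, and leave the timer, the bottle and the dropper bottle where they are.

Things in the scene. Friction and masses are not known exactly. Their poses are not given: they have to be found in the camera images.
- housing: The filter unit, a low white block 170 mm (x) by 110 mm (y) by 50 mm high, fixed to the worktop; origin under its centre, at worktop height. Its own -x is its front, where the slide comes out. A 50 mm wide channel, open at the top, runs along its x and holds the slide; over the front end (its x from -84 to -34 mm) lies a grey bridge whose top is 56 mm above the worktop.
- release_hole (a point): Centre of the mouth of the round upright hole in the slide's top face (49.5 mm above the worktop), moving with the slide; its axes are those of the filter unit. The hole is 11 mm wide with a 2 mm bevel round its mouth. The button in it sits somewhere between 4 and 14 mm below the mouth; its depth is not known or reported and must be felt.
- slide (a joint): How far the slide (bare aluminium bar, 46 mm wide) is out towards the unit's -x, m: 0 home, 0.047 hard stop. At home it is latched after 1 to 2 mm of play. With the button held down it takes 2 to 4 N to push. If the button comes up on the way, the slide locks at the next of several notches, 6.5 mm apart, until it is pressed again; from 0.039 on it is latched fully out.
- pin_handle (a point): Centre of the black round handle of the release pin (18 mm thick, 44 mm long), 57 mm from the pin's tip along the pin's own +z. Below the handle is a steel collar, 24 mm wide and 3 mm thick, its underside 32 mm above the tip; below that the steel pin, 8 mm thick. Weighs about 60 g.
- pin_tip (a point): The lower end of the release pin, on its axis; the pin's own +z points from here to the handle.
- stand_hole0 (a point): Centre of the mouth of the upright hole in the stand, in its top face 38 mm above the worktop. The stand is a plain grey block 64 by 64 mm, fixed; the hole is 11 mm wide with a 2 mm bevel and 35 mm deep. The pin stands in it with its collar resting on the block, so its tip is then 32 mm below this point.
- timer: Kitchen-type white timer, 62 x 68 x 21 mm, lying on the worktop behind the work; origin under its centre. To be left alone.
- bottle: Small white plastic bottle with a screw cap, 44 mm wide, 100 mm tall; origin under its centre. To be left alone.
- dropper: Small white dropper bottle, 28 mm wide, 66 mm tall; origin under its centre. To be left alone.
- hole_foot (a point): Lower end of the same hole, 22 mm below its mouth. The button in the hole is sprung: it starts to move down at 2 N, frees the slide once pressed 4 mm (4 N), and meets a hard stop at 7 mm (5.5 N). More than 20 N between the pin and the slide or its button damages the unit, and the gripper itself must not work the slide.
Things that resemble listed ones, but are neither listed nor needed, are in the scene too. Several things look just like the part that bears stand_hole0: the one meant starts farthest to the robot's right. What is shaped like the part that bears pin_handle but yellow is not meant.

How it is judged:
On the way, in this order (a step that is already met when the one before it is completed fails the run):
1. the pin is out of its stand (z of pin_tip in the frame of stand_hole0 above 0.005 m), for 0.1 s.
2. the pin, standing in the hole of the slide and pressing on it, has pushed the freed slide part of the way out (value of joint slide between 0.01 and 0.038 m and z of pin_tip in the frame of release_hole below -0.006 m and horizontal distance between pin_tip and release_hole below 0.008 m and contact force between pin and slide above 1 N), for 0.2 s.
At the end, for the whole second after the job is handed in: The slide is latched out by itself (at least 36 mm out, at rest), and the pin stands released in its stand: tip within 5 mm of the hole's axis and at least 29 mm below the hole's mouth (its collar within 3 mm of the block), less than 0.1 rad from upright, at rest (value of joint slide above 0.036 m and velocity of joint slide below 0.005 m/s and horizontal distance between pin_tip and stand_hole0 below 0.005 m and z of pin_tip in the frame of stand_hole0 below -0.029 m and angle between pin_tip's own z axis and vertical below 0.1 rad and linear speed of pin below 0.02 m/s); the robot touches nothing.
It fails at once if the pin bears on the slide or its button with more than 20 N (contact force between pin and slide above 20 N).
It fails at once if the gripper works the slide directly instead of with the pin (contact force between the fingers and slide above 3 N).
It fails at once if the timer is moved by more than 30 mm (distance of timer from where it was at the start of the episode above 0.03 m).
It fails at once if the bottle is moved by more than 30 mm (distance of bottle from where it was at the start of the episode above 0.03 m).
It fails at once if the dropper bottle is moved by more than 30 mm (distance of dropper from where it was at the start of the episode above 0.03 m).
It also fails if it takes over 64 s, if anything falls off the work surface, if the arm or the gripper's body presses on something with over 40 N, if the wrist force passes 120 N, or if a joint passes its speed limit or range.

## Working session

There is one attempt and no reset: what is moved stays moved. The work goes in short steps, Python scripts to look and compute and a tool call to move; the robot and the scene stay as the last step left them, time stands still between calls to the robot, and variables do not carry over. Pictures are saved under pics/ and viewed, at most 10 in all, crops included, and the job is handed in when it is done.

Besides the shell and the picture viewer there is one more tool, called as name(argument=value, ...) on one line, values as JSON. apply_moves: Moves the arm, as the interface text tells. Its arguments: {"type":"object","properties":{"rows":{"type":"array","items":{"type":"number"}},"grip":{"type":"number"},"grip_force":{"type":"number"}},"required":["rows"]}

```bash
mkdir -p pics; ls
cat > h.py <<'E'
import numpy as np, cv2
from station import ctrl
from scipy.spatial.transform import Rotation as Ro
def cam(name,o=None):
    m=ctrl.camera_model(name); K=np.array(m['mtx'])
    if 'R' in m: R=np.array(m['R']);t=np.array(m['t']); T=np.eye(4);T[:3,:3]=R.T;T[:3,3]=-R.T@t
    else:
        T=np.eye(4);T[:3,:3]=Ro.from_rotvec(o['tool_rot']).as_matrix();T[:3,3]=o['tool_pos'];T=T@np.array(m['tool_from_camera'])
    return K,m['k1'],T
def ray(c,u,v):
    K,k1,T=c
    d=cv2.undistortPoints(np.array([[[u,v]]],float),K,np.array([k1,0,0,0.]))[0,0]
    return T[:3,3],T[:3,:3]@np.array([d[0],d[1],1])
def atz(c,u,v,z):
    o,d=ray(c,u,v); return o+d*(z-o[2])/d[2]
def dep(c,D,u,v):
    o,d=ray(c,u,v); return o+d*float(np.median(D[v-1:v+2,u-1:u+2]))
E
python3 - <<'E'
from h import *
o=ctrl.get_obs();print(o, ctrl.tip_extent)
for n in('scene','top','wrist'):
    I,D=ctrl.get_image(n);cv2.imwrite(f'pics/{n}.png',I);np.save(f'{n}.npy',D);print(n,cam(n,o))
E
```

```text
pics
{'t': 0.0, 'q': array([-1.44901795e+00,  5.33480390e-02,  1.61430721e+00, -1.40513647e-05,
        1.47596785e+00, -1.19003457e-01]), 'dq': array([-0.00081522,  0.00075498, -0.00041886,  0.00091205,  0.0017685 ,
        0.00065092]), 'effort': array([ 2.19489098e-04, -3.93679404e+01, -3.70177746e+01, -9.34516106e-05,
        7.15691902e-03,  6.62242996e-06]), 'tool_pos': array([ 0.14897626, -0.60649744,  0.30266043]), 'tool_rot': array([-3.11683708e+00, -3.77064475e-01,  2.63786427e-05]), 'contact_force': array([ 0.74128709, -0.51722895, -0.18921969]), 'wrist_torque': array([-0.01388338,  0.01032276, -0.00598454]), 'grip_force': 0.0, 'opening': 0.08516778278995295} 0.0726
scene (array([[473.93040879,   0.        , 317.10423799],
       [  0.        , 473.93040879, 194.85048502],
       [  0.        ,   0.        ,   1.        ]]), -0.03491228973725244, array([[-0.85252473, -0.39600058,  0.34115265,  0.31014577],
       [-0.52246146,  0.62644784, -0.57844372,  0.58255998],
       [ 0.01534971, -0.67137668, -0.74095731,  0.78627985],
       [ 0.        ,  0.        ,  0.        , 
[... 270 characters left out ...]
845958e-01],
       [-9.99607421e-01,  2.78430710e-02, -3.12524819e-03,
         5.06561988e-02],
       [-3.00641894e-04, -1.22197395e-01, -9.92505771e-01,
         9.48439604e-01],
       [ 0.00000000e+00,  0.00000000e+00,  0.00000000e+00,
         1.00000000e+00]]))
wrist (array([[335.77191143,   0.        , 315.58904926],
       [  0.        , 335.77191143, 198.5086618 ],
       [  0.        ,   0.        ,   1.        ]]), -0.054020682783176885, array([[ 0.23780033, -0.93031508, -0.27922188,  0.22009022],
       [-0.97130969, -0.22862438, -0.06548578, -0.58950301],
       [-0.00291452,  0.28678346, -0.957991  ,  0.37171642],
       [ 0.        ,  0.        ,  0.        ,  1.        ]]))
```

View pics/top.png

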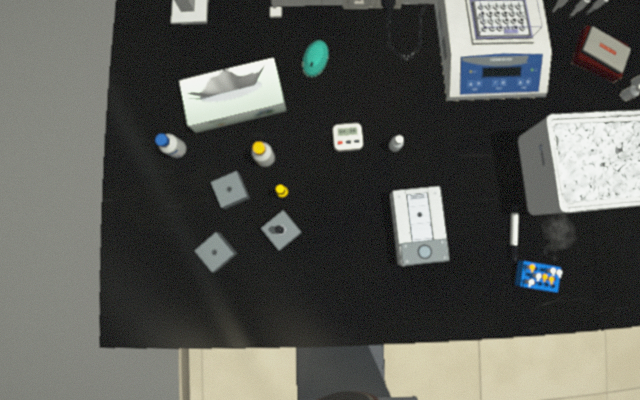

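View pics/scene.png

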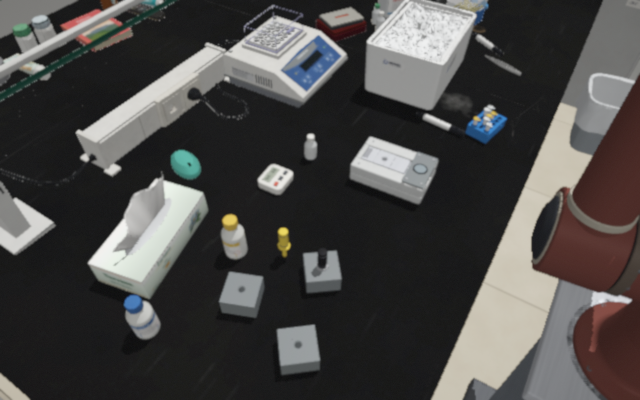

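The top view shows the pin at (279,229) in the right-most stand, and the filter unit with its bridge towards the robot and the slide hole near (419,214). The round mark at (424,252) is on the bridge and isn't the hole. I'll enlarge both areas.

Run:
```python
from h import *
I=cv2.imread('pics/top.png');S=cv2.imread('pics/scene.png')
r=lambda a,x,y,w,h,s:cv2.resize(a[y:y+h,x:x+w],None,fx=s,fy=s,interpolation=cv2.INTER_CUBIC)
# top housing 380..460,175..275 x4 ; stand 255..315,200..260 x4... side by side
a=r(I,380,180,80,90,5);b=r(I,250,200,60,60,6)
c=np.zeros((450,780,3),np.uint8);c[:450,:400]=a;c[:360,410:770]=b
cv2.imwrite('pics/c1.png',c)
a=r(S,345,130,100,75,4);b=r(S,290,240,60,60,6)
c=np.zeros((370,780,3),np.uint8);c[:300,:400]=a;c[:360,410:770]=b
cv2.imwrite('pics/c2.png',c)
```

```text
(no output)
```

View pics/c1.png

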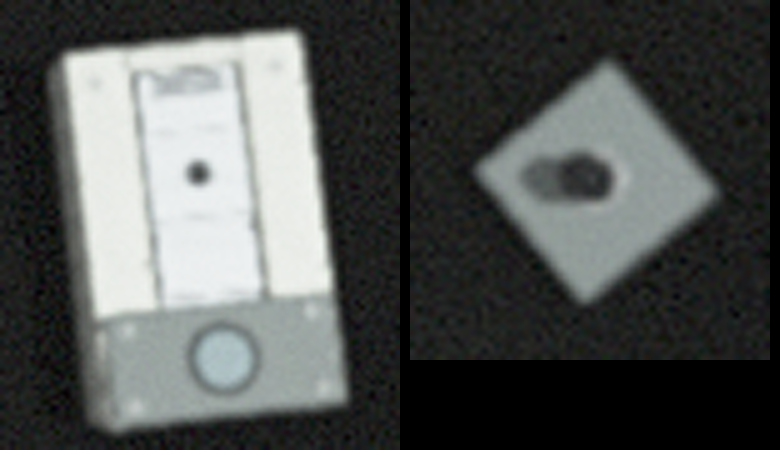

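View pics/c2.png

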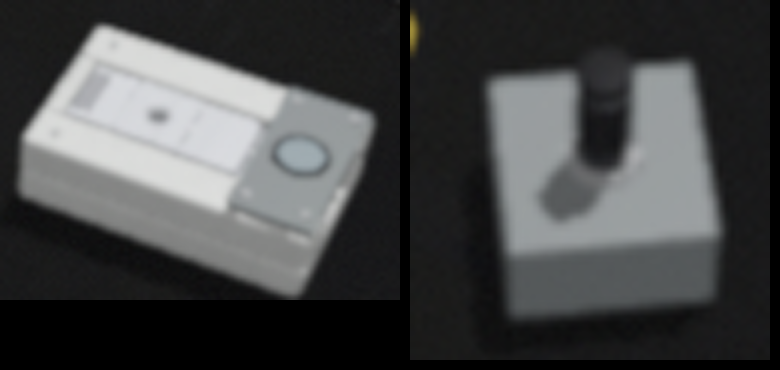

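In the top view the hole is at about (419.4,214.2). In the scene view it's at about (384.4,158.6). The stand corners are clear and the pin stands upright in that stand.

Run:
```python
from h import *
o=ctrl.get_obs();T=cam('top');S=cam('scene');D=np.load('top.npy')
f=lambda x,y,s,x0,y0:(x0+(x+.5)/s-.5,y0+(y+.5)/s-.5)
np.set_printoptions(precision=4,suppress=True)
h=f(199,173,5,380,180);h2=f(159,116,4,345,130)
print('hole',atz(T,*h,.0495),atz(S,*h2,.0495))
def tri(a,b):
    (o1,d1),(o2,d2)=a,b
    A=np.stack([d1,-d2],1);s=np.linalg.lstsq(A,o2-o1,rcond=None)[0];p,q=o1+s[0]*d1,o2+s[1]*d2
    return (p+q)/2,np.linalg.norm(p-q)
print(tri(ray(T,*h),ray(S,*h2)))
C=[atz(T,*f(x,y,6,250,200),.038) for x,y in[(200,60),(310,193),(175,305),(63,170)]]
C2=[atz(S,*f(x,y,6,290,240),.038) for x,y in[(78,78),(282,62),(312,234),(100,252)]]
for c in(C,C2):
    c=np.array(c);print('stand',c.mean(0),np.linalg.norm(np.roll(c,-1,0)-c,axis=1),[np.degrees(np.arctan2(*(c[i]-c[i-1])[1::-1])) for i in range(4)])
print('handletop',atz(T,*f(180,178,6,250,200),.085),atz(S,*f(195,68,6,290,240),.085))
for p,q,z in[((134,70),(160,305),.05),((237,62),(267,298),.05),((300,32),(330,296),.05),((62,52),(96,318),.05)]:
    a=atz(T,*f(*p,5,380,180),z);b=atz(T,*f(*q,5,380,180),z);print('edge',a,b,np.arctan2((a-b)[1],(a-b)[0]))
for p,q in[((62,52),(300,32)),((96,318),(330,296))]:
    a=atz(T,*f(*p,5,380,180),.05);b=atz(T,*f(*q,5,380,180),.05);print('w',np.linalg.norm(a-b),np.arctan2(*(a-b)[:2])*-1)
p=[(103,25),(288,87),(24,133),(230,208)]
P=[atz(S,*f(*x,4,345,130),.05) for x in p];print(P)
for a,b in((0,1),(2,3)):print(np.arctan2(*(P[a]-P[b])[1::-1]))
for u,v in[(290,235),(400,200),(419,240),(425,262),(348,137),(397,143)]:print(u,v,dep(T,D,u,v))
```

```text
hole [ 0.5793 -0.1678  0.0495] [ 0.5785 -0.1684  0.0495]
(array([ 0.5788, -0.1679,  0.0497]), np.float64(0.0009705072626037395))
stand [0.5535 0.1477 0.038 ] [0.0659 0.0661 0.0667 0.0666] [np.float64(-52.525302289378274), np.float64(-141.68344095204606), np.float64(128.19338943509206), np.float64(38.79921012255553)]
stand [0.5539 0.1461 0.038 ] [0.0658 0.0648 0.0653 0.0649] [np.float64(-51.410416835147146), np.float64(-142.42348999968775), np.float64(128.10076359198084), np.float64(37.663926298409784)]
handletop [0.5529 0.1452 0.085 ] [0.5541 0.1467 0.085 ]
edge [ 0.6271 -0.1404  0.05  ] [ 0.5204 -0.1468  0.05  ] 0.05926182528131134
edge [ 0.6294 -0.1881  0.05  ] [ 0.5219 -0.1957  0.05  ] 0.07023658177477696
edge [ 0.6425 -0.2182  0.05  ] [ 0.5218 -0.2246  0.05  ] 0.052966546012873164
edge [ 0.6363 -0.1079  0.05  ] [ 0.5155 -0.1175  0.05  ] 0.0797888898949454
w 0.1105402537287035 0.056537932199336983
w 0.10729222129891508 0.05847273650051829
[array([ 0.641 , -0.2207,  0.05  ]), array([ 0.526 , -0.2299,  0.05  ]), array([ 0.6362, -0.1146,  0.05  ]), array([ 0.5139, -0.1234,  0.05  ])]
0.07931883538623428
0.0712588621493645
290 235 [0.5413 0.1268 0.0378]
400 200 [ 0.6129 -0.125   0.0499]
419 240 [ 0.5212 -0.1643  0.0472]
425 262 [ 0.4718 -0.1739  0.0535]
348 137 [ 0.7714 -0.0144  0.0184]
397 143 [ 0.7446 -0.1244  0.0541]
```

```bash
cat >> h.py <<'E'
YAW=1.636
def Rdown(yaw):
    return np.array([[np.cos(yaw),np.sin(yaw),0],[np.sin(yaw),-np.cos(yaw),0],[0,0,-1]])
def rel(p0,R0,p1,R1):
    return np.round(np.r_[R0.T@(np.array(p1)-p0)/.6, Ro.from_matrix(R0.T@R1).as_rotvec()/(np.pi/2)],4).tolist()
def go(x,y,z,yaw=YAW,ref=None):
    o=ctrl.get_obs(); R0=Ro.from_rotvec(o['tool_rot']).as_matrix()
    return rel(o['tool_pos'] if ref is None else np.array(ref),R0,[x,y,z],Rdown(yaw))
E
python3 -c "
from h import *
print(go(.5535,.1463,.25,ref=[.149,-.607,.304]))"
```

```text
[0.9541, -1.0583, 0.0918, -0.0008, -0.0008, -0.8882]
```

apply_moves(rows=[0.9,-1,0.09,0,0,-0.888,0.9,-1,0.09,0,0,-0.888,0.9,-1,0.09,0,0,-0.888,0.9,-1,0.09,0,0,-0.888,0.9,-1,0.09,0,0,-0.888,0.9,-1,0.09,0,0,-0.888,0.9,-1,0.09,0,0,-0.888,0.9,-1,0.09,0,0,-0.888,0.9,-1,0.09,0,0,-0.888,0.9,-1,0.09,0,0,-0.888,0.9,-1,0.09,0,0,-0.888,0.9,-1,0.09,0,0,-0.888,0.9,-1,0.09,0,0,-0.888,0.9,-1,0.09,0,0,-0.888,0.9,-1,0.09,0,0,-0.888,0.9,-1,0.09,0,0,-0.888,0.9,-1,0.09,0,0,-0.888,0.9,-1,0.09,0,0,-0.888,0.9,-1,0.09,0,0,-0.888,0.9,-1,0.09,0,0,-0.888], grip=1)

```text
t: 2.15
tool_pos: [0.53, 0.1032, 0.25]
tool_rot: [2.15, 2.29, -0.0]
contact_force: [-0.3, 0.0, 0.0]
opening: 0.0853
grip_force: 0.0
```

```bash
python3 -c "
from h import *
o=ctrl.get_obs();print(o['t'],o['tool_pos'],o['tool_rot'],o['contact_force'],go(.5535,.1463,.22))"
```

```text
2.15 [0.52996596 0.10322325 0.24995682] [ 2.15016668e+00  2.29021704e+00 -4.86337414e-04] [-0.2962287   0.04800683  0.01744386] [0.0692, 0.0437, 0.0499, -0.0001, 0.0002, -0.0014]
```

apply_moves(rows=[0.0692,0.0437,0.05,0,0,0,0.0692,0.0437,0.05,0,0,0,0.0692,0.0437,0.05,0,0,0])

```text
t: 2.45
tool_pos: [0.5533, 0.147, 0.2187]
tool_rot: [-2.148, -2.291, 0.004]
contact_force: [-0.2, -1.1, -0.1]
opening: 0.0853
grip_force: 0.0
```

Run:
```python
from h import *
o=ctrl.get_obs();I,D=ctrl.get_image('wrist');np.save('w1.npy',D);cv2.imwrite('pics/w1.png',I);print(o['tool_pos'])
c=cam('wrist',o)
K,k1,T=c
for P in([.5535,.1463,.085],[.5535,.1463,.038]):
    Pc=np.linalg.inv(T)@np.r_[P,1];x,y=Pc[:2]/Pc[2];r=1+k1*(x*x+y*y);print(K[0,0]*x*r+K[0,2],K[1,1]*y*r+K[1,2])
```

```text
[0.55326792 0.14703554 0.21873481]
316.355572902359 217.77293329391242
316.3938662693357 197.07114679425686
```

View pics/w1.png

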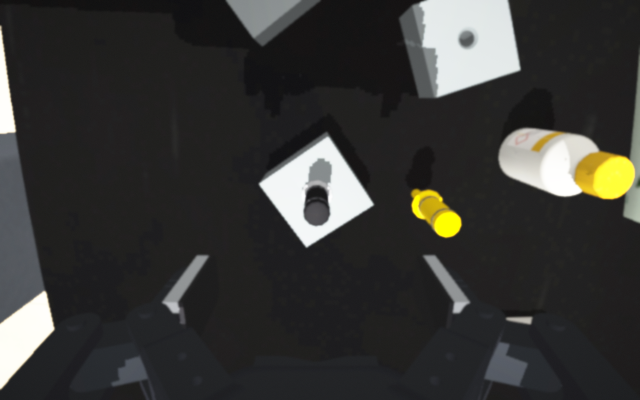

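Run:
```python
from h import *
o=ctrl.get_obs();c=cam('wrist',o)
print(atz(c,316,212,.085))
P=np.array([atz(c,u,v,.038) for u,v in[(328,133),(373,204),(306,247),(259,184)]]);print(P,P.mean(0),np.linalg.norm(P-np.roll(P,1,0),axis=1))
print(dep(c,np.load('w1.npy'),316,212))
print(go(.5535,.1465,.122),o['tool_pos'])
```

```text
[0.55354347 0.14947971 0.085     ]
[[0.55948533 0.19538763 0.038     ]
 [0.5987802  0.14282296 0.038     ]
 [0.54835849 0.10272795 0.038     ]
 [0.50926058 0.15330781 0.038     ]] [0.55397115 0.14856159 0.038     ] [0.06552279 0.06562873 0.06442018 0.0639294 ]
[0.55353743 0.1495741  0.08527534]
[-0.0002, 0.0001, 0.163, -0.0006, 0.0004, -0.0007] [0.55354287 0.1466797  0.21978673]
```

apply_moves(rows=[0.001,0,0.06,0,0,0,0.001,0,0.12,0,0,0,0.001,0,0.15,0,0,0,0.001,0,0.1664,0,0,0,0.001,0,0.1664,0,0,0])

```text
t: 3.0
tool_pos: [0.5533, 0.1473, 0.1197]
tool_rot: [-2.149, -2.291, 0.002]
contact_force: [-0.1, 0.7, -0.2]
opening: 0.0856
grip_force: 0.0
```

apply_moves(rows=[0,0,0,0,0,0,0,0,0,0,0,0,0,0,0,0,0,0,0,0,0,0,0,0,0,0,0,0,0,0,0,0,0,0,0,0,0,0,0,0,0,0,0,0,0,0,0,0], grip=0, grip_force=50)

```text
t: 3.8
tool_pos: [0.5543, 0.1484, 0.1208]
tool_rot: [2.148, 2.292, 0.001]
contact_force: [-1.5, 0.0, 5.1]
opening: 0.0169
grip_force: 48.8
```

apply_moves(rows=[0,0,-0.01,0,0,0,0,0,-0.03,0,0,0,0,0,-0.06,0,0,0,0,0,-0.1,0,0,0,0,0,-0.14,0,0,0,0,0,-0.14,0,0,0,0,0,-0.14,0,0,0])

```text
t: 4.5
tool_pos: [0.5538, 0.1483, 0.2043]
tool_rot: [2.148, 2.292, 0.001]
contact_force: [-0.6, 0.1, -0.9]
opening: 0.0172
grip_force: 48.8
```

Run:
```python
from h import *
pp=[]
for i in range(4):
    o=ctrl.get_obs();pp.append(o['tool_pos']);I,D=ctrl.get_image('scene')
    if i==0: cv2.imwrite('pics/s2.png',I)
    if i==1: W,WD=ctrl.get_image('wrist');cv2.imwrite('pics/w2.png',W);np.save('w2.npy',WD)
print(np.array(pp),o['contact_force'],o['opening'],o['tool_rot'])
K,k1,T=cam('scene')
P=np.r_[np.mean(pp,0)[:2],.09,1];Pc=np.linalg.inv(T)@P;u,v=(K@(Pc[:3]/Pc[2]))[:2];print(u,v)
x,y=int(u)-50,int(v)-80
a=cv2.resize(I[y:y+110,x:x+100],None,fx=5,fy=5,interpolation=cv2.INTER_CUBIC)
print(x,y);cv2.imwrite('pics/c3.png',np.hstack([a,]))
```

```text
[[0.55382704 0.14826635 0.20428663]
 [0.5531845  0.14817001 0.20298365]
 [0.5527913  0.14809855 0.20203264]
 [0.55284935 0.14811951 0.20205707]] [ 0.13320631 -1.21187987 -1.03069727] 0.016977012334165983 [-2.14677919 -2.29073324  0.0040457 ]
322.17162928826775 250.10157459179834
272 170
```

View pics/c3.png

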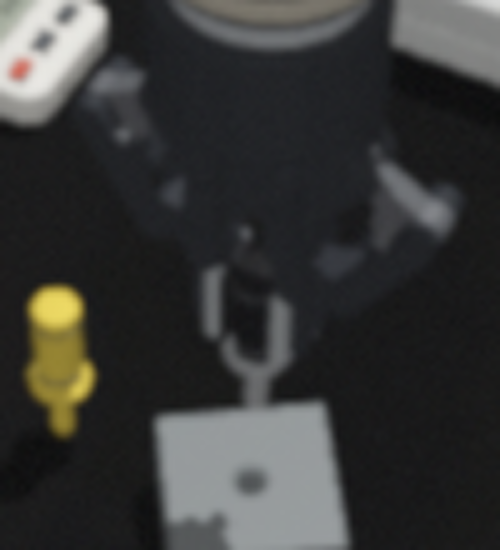

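View pics/w2.png

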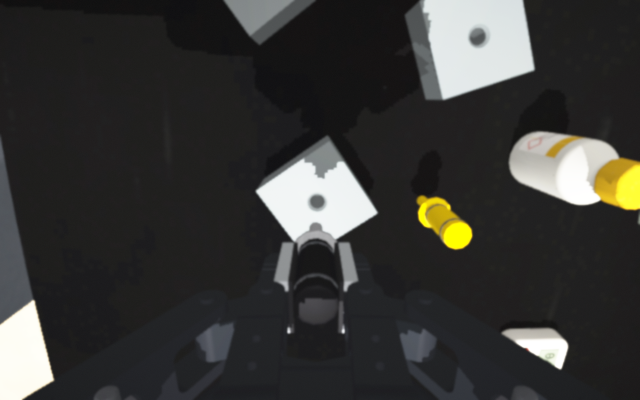

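Run:
```python
from h import *
S=cam('scene');f=lambda x,y:(272+(x+.5)/5-.5,170+(y+.5)/5-.5)
print('stand hole scene',atz(S,*f(251,481),.038),'tip',atz(S,*f(257,403),.0895))
o=ctrl.get_obs();o['tool_pos']=np.array([.553,.1481,.2027]);c=cam('wrist',o)
print('wrist stand hole',atz(c,317,202,.038),'tip',atz(c,316,226,.0895))
print(atz(c,317,202,.036))
print(go(.579,-.168,.2), ctrl.get_obs()['tool_pos'])
```

```text
stand hole scene [0.55326271 0.14699164 0.038     ] tip [0.55193225 0.14729272 0.0895    ]
wrist stand hole [0.55354149 0.14841711 0.038     ] tip [0.5528335  0.14975132 0.0895    ]
[0.55358353 0.14779824 0.036     ]
[-0.5286, 0.0091, 0.0039, -0.0019, 0.0001, -0.0002] [0.55297853 0.14813426 0.20226275]
```

apply_moves(rows=[-0.5286,0.009,0,0,0,0,-0.5286,0.009,0,0,0,0,-0.5286,0.009,0,0,0,0,-0.5286,0.009,0,0,0,0,-0.5286,0.009,0,0,0,0,-0.5286,0.009,0,0,0,0,-0.5286,0.009,0,0,0,0,-0.5286,0.009,0,0,0,0,-0.5286,0.009,0,0,0,0,-0.5286,0.009,0,0,0,0])

```text
t: 5.75
tool_pos: [0.5796, -0.1663, 0.2034]
tool_rot: [-2.145, -2.293, 0.0]
contact_force: [-0.9, -0.1, -0.2]
opening: 0.017
grip_force: 48.8
```

Run:
```python
from h import *
for i in range(4): ctrl.get_image('top')
o=ctrl.get_obs();S,_=ctrl.get_image('scene');o1=ctrl.get_obs();W,WD=ctrl.get_image('wrist')
print(o['tool_pos'],o1['tool_pos'],o['contact_force'],o['tool_rot'])
K,k1,T=cam('scene')
Pc=np.linalg.inv(T)@np.r_[.579,-.168,.06,1];u,v=(K@(Pc[:3]/Pc[2]))[:2]
x,y=int(u)-40,int(v)-55;print(x,y)
r=lambda a,s:cv2.resize(a,None,fx=s,fy=s,interpolation=cv2.INTER_CUBIC)
a=r(S[y:y+95,x:x+80],5);b=r(W[150:269,270:366],4)
c=np.zeros((480,790,3),np.uint8);c[:475,:400]=a;c[:476,404:788]=b;cv2.imwrite('pics/c4.png',c)
```

```text
[ 0.57982125 -0.16666444  0.20405344] [ 0.57984087 -0.16685457  0.20412612] [-0.96892733 -0.56269748 -0.40665422] [-2.14620653e+00 -2.29402891e+00 -1.17286213e-04]
344 100
```

View pics/c4.png

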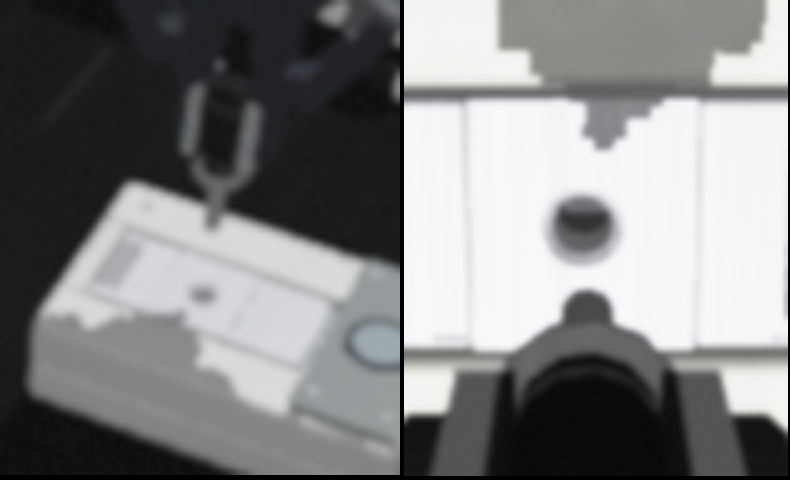

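Run:
```python
from h import *
S=cam('scene');o=ctrl.get_obs();c=cam('wrist',o);print(o['tool_pos'])
fs=lambda x,y:(344+(x+.5)/5-.5,100+(y+.5)/5-.5);fw=lambda x,y:(270+(x-404+.5)/4-.5,150+(y+.5)/4-.5)
print('scene hole',atz(S,*fs(203,293),.0495),'tip',atz(S,*fs(213,223),.09))
print('wrist hole',atz(c,*fw(583,229),.0495),'tip',atz(c,*fw(588,305),.09))
```

```text
[ 0.57986041 -0.16710477  0.20418941]
scene hole [ 0.57940557 -0.16940086  0.0495    ] tip [ 0.58065533 -0.17098443  0.09      ]
wrist hole [ 0.57908023 -0.16731464  0.0495    ] tip [ 0.57985246 -0.16572861  0.09      ]
```

apply_moves(rows=[0,-0.0017,0.03,0,0,0,0,-0.0017,0.05,0,0,0,0,-0.0017,0.06,0,0,0,0,-0.0017,0.063,0,0,0,0,-0.0017,0.063,0,0,0,0,-0.0017,0.063,0,0,0])

```text
t: 6.65
tool_pos: [0.5791, -0.1681, 0.1669]
tool_rot: [2.148, 2.292, 0.001]
contact_force: [0.7, 0.2, -0.4]
opening: 0.017
grip_force: 48.8
```

apply_moves(rows=[0,0,0.003,0,0,0,0,0,0.006,0,0,0,0,0,0.009,0,0,0,0,0,0.009,0,0,0,0,0,0.009,0,0,0])

```text
t: 7.15
tool_pos: [0.5787, -0.1679, 0.1608]
tool_rot: [-2.148, -2.292, 0.0]
contact_force: [0.1, 0.3, -1.2]
opening: 0.0168
grip_force: 48.8
```

apply_moves(rows=[0,0,0.002,0,0,0,0,0,0.004,0,0,0,0,0,0.004,0,0,0])

```text
t: 7.45
tool_pos: [0.5786, -0.1679, 0.1582]
tool_rot: [-2.148, -2.292, 0.0]
contact_force: [-0.1, -0.5, 0.4]
opening: 0.0168
grip_force: 48.8
```

apply_moves(rows=[0,0,0.002,0,0,0,0,0,0.0035,0,0,0,0,0,0.0035,0,0,0])

```text
t: 7.75
tool_pos: [0.5786, -0.1679, 0.1561]
tool_rot: [-2.148, -2.292, 0.0]
contact_force: [-1.1, 0.5, -1.1]
opening: 0.0169
grip_force: 48.8
```

apply_moves(rows=[0,0,0.002,0,0,0,0,0,0.0035,0,0,0,0,0,0.0035,0,0,0])

```text
t: 8.05
tool_pos: [0.5786, -0.1679, 0.154]
tool_rot: [-2.148, -2.292, 0.0]
contact_force: [-0.3, 0.0, -0.7]
opening: 0.0168
grip_force: 48.8
```

apply_moves(rows=[0,0,0.002,0,0,0,0,0,0.0035,0,0,0,0,0,0.0035,0,0,0])

```text
t: 8.35
tool_pos: [0.5789, -0.168, 0.1524]
tool_rot: [2.148, 2.292, 0.0]
contact_force: [-0.8, -0.5, 1.2]
opening: 0.0167
grip_force: 48.8
```

apply_moves(rows=[0,0,0.002,0,0,0,0,0,0.0025,0,0,0,0,0,0.0025,0,0,0])

```text
t: 8.65
tool_pos: [0.5789, -0.168, 0.1509]
tool_rot: [2.148, 2.292, 0.0]
contact_force: [-0.4, 0.7, 1.7]
opening: 0.0171
grip_force: 48.8
```

apply_moves(rows=[0,0,0.002,0,0,0,0,0,0.0025,0,0,0,0,0,0.0025,0,0,0])

```text
t: 8.95
tool_pos: [0.5789, -0.168, 0.1494]
tool_rot: [2.148, 2.292, 0.0]
contact_force: [0.0, 0.4, 2.1]
opening: 0.017
grip_force: 48.8
```

```bash
cat > st.py <<'E'
from h import *
F=[];P=[]
for i in range(6):
    ctrl.get_image('wrist');o=ctrl.get_obs();F.append(o['contact_force']);P.append(o['tool_pos'])
print(o['t'],np.round(np.mean(F,0),2),np.round(np.mean(P,0),4),Ro.from_rotvec(o['tool_rot']).as_matrix()[2].round(4))
E
python3 st.py
```

```text
9.25 [-0.48  0.14  2.76] [ 0.5789 -0.168   0.1493] [-1.e-04  3.e-04 -1.e+00]
```

apply_moves(rows=[0,0,0.002,0,0,0,0,0,0.0025,0,0,0,0,0,0.0025,0,0,0])

```text
t: 9.55
tool_pos: [0.5789, -0.168, 0.1478]
tool_rot: [2.148, 2.292, 0.0]
contact_force: [0.7, -0.2, 3.8]
opening: 0.0169
grip_force: 48.8
```

```bash
python3 st.py
```

```text
9.85 [-0.17 -0.07  3.46] [ 0.5789 -0.168   0.1478] [-2.e-04  3.e-04 -1.e+00]
```

apply_moves(rows=[0,0,0.002,0,0,0,0,0,0.0025,0,0,0,0,0,0.0025,0,0,0])

```text
t: 10.15
tool_pos: [0.5788, -0.168, 0.1463]
tool_rot: [2.148, 2.292, 0.0]
contact_force: [0.0, -0.5, 4.9]
opening: 0.0168
grip_force: 48.9
```

```bash
python3 st.py
```

```text
10.45 [0.22 0.4  4.42] [ 0.5789 -0.168   0.1463] [-1.e-04  3.e-04 -1.e+00]
```

apply_moves(rows=[0,-0.0015,0,0,0,0,0,-0.003,0,0,0,0,0,-0.0045,0,0,0,0,0,-0.006,0,0,0,0,0,-0.0075,0,0,0,0,0,-0.0075,0,0,0,0])

```text
t: 11.05
tool_pos: [0.5742, -0.1683, 0.1462]
tool_rot: [2.148, 2.292, -0.0]
contact_force: [1.9, -0.6, 4.7]
opening: 0.0166
grip_force: 49.1
```

```bash
python3 st.py
```

```text
11.35 [ 1.31 -0.06  4.6 ] [ 0.5742 -0.1683  0.1462] [-1.e-04 -1.e-04 -1.e+00]
```

Sideways load is small, so I'll push on another 3 mm.

apply_moves(rows=[0,-0.0015,0,0,0,0,0,-0.003,0,0,0,0,0,-0.004,0,0,0,0,0,-0.005,0,0,0,0,0,-0.005,0,0,0,0])

```text
t: 11.85
tool_pos: [0.5712, -0.1685, 0.1462]
tool_rot: [2.148, 2.292, -0.0]
contact_force: [1.1, -0.1, 4.7]
opening: 0.017
grip_force: 49.1
```

```bash
python3 st.py
```

```text
12.15 [ 1.55 -0.24  4.98] [ 0.5712 -0.1685  0.1462] [-1.e-04 -2.e-04 -1.e+00]
```

apply_moves(rows=[0,-0.002,0,0,0,0,0,-0.004,0,0,0,0,0,-0.006,0,0,0,0,0,-0.008,0,0,0,0,0,-0.01,0,0,0,0,0,-0.012,0,0,0,0,0,-0.013,0,0,0,0])

```text
t: 12.85
tool_pos: [0.5634, -0.169, 0.1462]
tool_rot: [2.148, 2.292, 0.0]
contact_force: [3.0, -0.4, 4.6]
opening: 0.0165
grip_force: 49.1
```

apply_moves(rows=[0,-0.002,0,0,0,0,0,-0.004,0,0,0,0,0,-0.006,0,0,0,0,0,-0.008,0,0,0,0,0,-0.01,0,0,0,0,0,-0.01,0,0,0,0])

```text
t: 13.45
tool_pos: [0.5573, -0.1694, 0.1462]
tool_rot: [-2.148, -2.292, 0.0]
contact_force: [2.3, -1.8, 4.7]
opening: 0.0166
grip_force: 49.2
```

```bash
python3 st.py
python3 - <<'E'
from h import *
S,_=ctrl.get_image('scene');cv2.imwrite('pics/c5.png',cv2.resize(S[100:220,340:460],None,fx=4,fy=4,interpolation=cv2.INTER_CUBIC))
E
```

```text
13.75 [ 1.91 -0.63  4.77] [ 0.5573 -0.1694  0.1462] [-1.e-04 -3.e-04 -1.e+00]
```

View pics/c5.png

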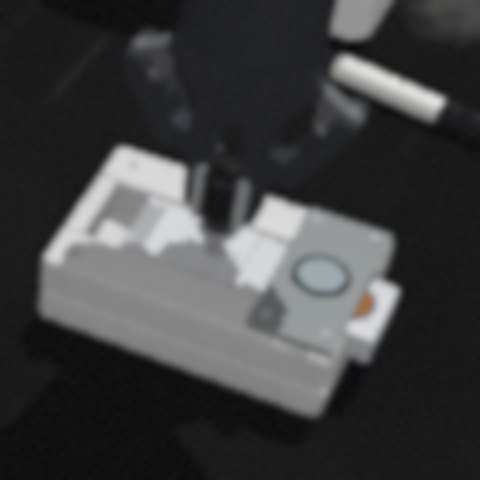

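The slide is now about 20 mm out of the front at a steady load of about 2 N. I'll push about 22 mm more.

apply_moves(rows=[0,-0.002,0,0,0,0,0,-0.004,0,0,0,0,0,-0.006,0,0,0,0,0,-0.008,0,0,0,0,0,-0.01,0,0,0,0,0,-0.012,0,0,0,0,0,-0.014,0,0,0,0,0,-0.016,0,0,0,0,0,-0.018,0,0,0,0,0,-0.02,0,0,0,0,0,-0.02,0,0,0,0])

```text
t: 14.9
tool_pos: [0.5453, -0.1702, 0.1462]
tool_rot: [-2.148, -2.292, 0.0]
contact_force: [2.1, -1.9, 5.2]
opening: 0.0168
grip_force: 49.2
```

apply_moves(rows=[0,-0.002,0,0,0,0,0,-0.004,0,0,0,0,0,-0.006,0,0,0,0,0,-0.008,0,0,0,0,0,-0.01,0,0,0,0,0,-0.012,0,0,0,0,0,-0.014,0,0,0,0,0,-0.016,0,0,0,0,0,-0.017,0,0,0,0,0,-0.017,0,0,0,0])

```text
t: 15.9
tool_pos: [0.5352, -0.1708, 0.1462]
tool_rot: [-2.148, -2.292, 0.0]
contact_force: [3.0, -2.1, 4.6]
opening: 0.0168
grip_force: 49.1
```

```bash
python3 st.py
```

```text
16.2 [ 2.97 -1.72  5.39] [ 0.5352 -0.1708  0.1462] [-1.e-04 -3.e-04 -1.e+00]
```

apply_moves(rows=[0,-0.0015,0,0,0,0,0,-0.0015,0,0,0,0,0,-0.0015,-0.005,0,0,0,0,-0.0015,-0.015,0,0,0,0,-0.0015,-0.03,0,0,0,0,-0.0015,-0.06,0,0,0,0,-0.0015,-0.0965,0,0,0,0,-0.0015,-0.0965,0,0,0,0,-0.0015,-0.0965,0,0,0])

```text
t: 17.1
tool_pos: [0.5337, -0.1705, 0.2034]
tool_rot: [-2.147, -2.291, 0.001]
contact_force: [0.1, 1.4, -1.0]
opening: 0.0167
grip_force: 49.2
```

```bash
python3 st.py
python3 - <<'E'
from h import *
o=ctrl.get_obs();W,_=ctrl.get_image('wrist');S,_=ctrl.get_image('scene')
r=lambda a,s:cv2.resize(a,None,fx=s,fy=s,interpolation=cv2.INTER_CUBIC)
c=np.zeros((480,800,3),np.uint8);c[:480,:400]=r(S[100:220,340:440],4);c[:400,404:800]=r(W[150:250,270:369],4);cv2.imwrite('pics/c6.png',c)
print(o['tool_pos'],go(.5535,.148,.204))
E
```

```text
17.4 [-0.27  0.04 -0.77] [ 0.5335 -0.1704  0.2024] [ 0.0012 -0.0021 -1.    ]
[ 0.53383936 -0.1705791   0.2027925 ] [0.528, 0.0666, -0.0008, -0.0007, -0.0004, -0.0002]
```

View pics/c6.png

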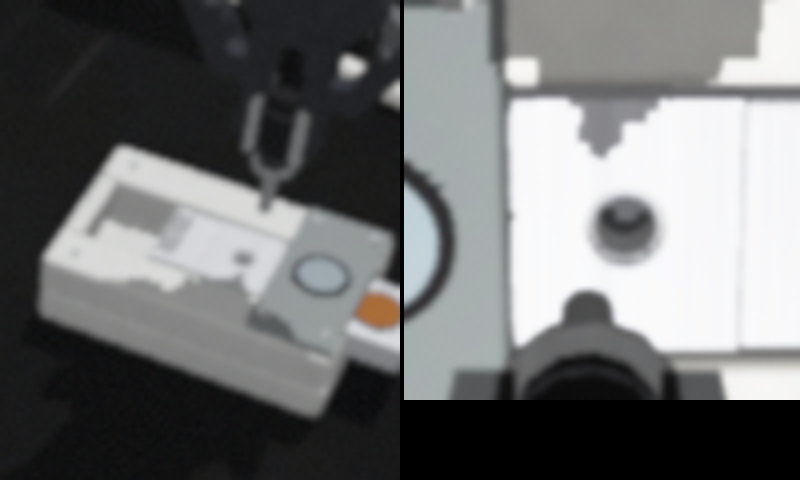

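The slide is well out with its orange end showing, and the hole is at crop (243,259) in the scene view and (625,231) in the wrist view. I'll work out its travel from those.

Run:
```python
from h import *
S=cam('scene');o=ctrl.get_obs();c=cam('wrist',o)
p=atz(S,340+243.5/4-.5,100+259.5/4-.5,.0495);w=atz(c,270+(221.5)/4-.5,150+231.5/4-.5,.0495)
print(p,np.linalg.norm(p[:2]-[.5794,-.1694]),w,np.linalg.norm(w[:2]-[.5791,-.1673]))
```

```text
[ 0.53983421 -0.17081457  0.0495    ] 0.03959107030037323 [ 0.54047103 -0.17046022  0.0495    ] 0.038758018882706524
```

The hole moved about 39 mm and sits at the final latch. Commanded offsets sum to exactly the reverse of the way here, so I'll go back over the stand.

apply_moves(rows=[0.5286,0.0667,0,0,0,0,0.5286,0.0667,0,0,0,0,0.5286,0.0667,0,0,0,0,0.5286,0.0667,0,0,0,0,0.5286,0.0667,0,0,0,0,0.5286,0.0667,0,0,0,0,0.5286,0.0667,0,0,0,0,0.5286,0.0667,0,0,0,0,0.5286,0.0667,0,0,0,0,0.5286,0.0667,0,0,0,0,0.5286,0.0667,0,0,0,0,0.5286,0.0667,0,0,0,0])

```text
t: 18.7
tool_pos: [0.5539, 0.1472, 0.2041]
tool_rot: [2.15, 2.29, -0.0]
contact_force: [-0.6, 0.2, -0.1]
opening: 0.0168
grip_force: 49.2
```

```bash
python3 st.py
```

```text
19.0 [ 0.17 -0.41 -1.04] [0.5539 0.1477 0.2041] [ 0. -0. -1.]
```

apply_moves(rows=[0,0,0.03,0,0,0,0,0,0.06,0,0,0,0,0,0.078,0,0,0,0,0,0.082,0,0,0,0,0,0.086,0,0,0,0,0,0.09,0,0,0,0,0,0.09,0,0,0])

```text
t: 19.7
tool_pos: [0.5541, 0.1483, 0.1505]
tool_rot: [2.148, 2.292, 0.001]
contact_force: [-0.1, -0.1, -0.2]
opening: 0.017
grip_force: 49.2
```

apply_moves(rows=[0,0,0.004,0,0,0,0,0,0.008,0,0,0,0,0,0.012,0,0,0,0,0,0.012,0,0,0])

```text
t: 20.1
tool_pos: [0.5535, 0.1482, 0.1423]
tool_rot: [-2.148, -2.292, 0.001]
contact_force: [-0.3, -0.4, -1.0]
opening: 0.0169
grip_force: 49.2
```

Tip is about 10 mm into the hole with no load. Lowering the rest in steps.

apply_moves(rows=[0,0,0.006,0,0,0,0,0,0.012,0,0,0,0,0,0.018,0,0,0,0,0,0.024,0,0,0,0,0,0.03,0,0,0,0,0,0.03,0,0,0])

```text
t: 20.7
tool_pos: [0.5534, 0.1482, 0.124]
tool_rot: [-2.148, -2.292, 0.002]
contact_force: [-0.6, -0.5, -0.9]
opening: 0.0167
grip_force: 49.2
```

apply_moves(rows=[0,0,0.003,0,0,0,0,0,0.005,0,0,0,0,0,0.0065,0,0,0,0,0,0.0065,0,0,0])

```text
t: 21.1
tool_pos: [0.5538, 0.1483, 0.1209]
tool_rot: [-2.148, -2.292, -0.0]
contact_force: [-0.8, 0.4, -1.1]
opening: 0.0165
grip_force: 49.2
```

```bash
python3 st.py
```

```text
21.4 [-0.11  0.19 -0.47] [0.5539 0.1483 0.1211] [ 0.e+00  1.e-04 -1.e+00]
```

apply_moves(rows=[0,0,0.001,0,0,0,0,0,0.001,0,0,0,0,0,0.001,0,0,0,0,0,0.001,0,0,0,0,0,0.001,0,0,0,0,0,0.001,0,0,0,0,0,0.001,0,0,0,0,0,0.001,0,0,0], grip=1)

```text
t: 22.2
tool_pos: [0.5538, 0.1482, 0.1204]
tool_rot: [-2.148, -2.292, 0.0]
contact_force: [0.9, -0.5, -0.0]
opening: 0.0853
grip_force: 0.0
```

apply_moves(rows=[0,0,-0.02,0,0,0,0,0,-0.06,0,0,0,0,0,-0.1,0,0,0,0,0,-0.165,0,0,0,0,0,-0.165,0,0,0,0,0,-0.165,0,0,0,0,0,-0.165,0,0,0,0,0,-0.165,0,0,0])

```text
t: 23.0
tool_pos: [0.553, 0.1481, 0.2178]
tool_rot: [-2.147, -2.291, 0.003]
contact_force: [-0.1, -0.0, -0.4]
opening: 0.0852
grip_force: 0.0
```

```bash
python3 st.py
python3 - <<'E'
from h import *
o=ctrl.get_obs();W,D=ctrl.get_image('wrist');cv2.imwrite('pics/w3.png',W);c=cam('wrist',o)
np.set_printoptions(precision=4,suppress=True)
print(o['opening'])
vs,us=np.mgrid[150:260,260:380]
P=np.array([dep(c,D,int(u),int(v)) for v,u in zip(vs.ravel(),us.ravel())])
top=P[P[:,2]>.079];print('handle top',np.percentile(P[:,2],99.7),len(top),top.mean(0))
T,DT=ctrl.get_image('top');ct=cam('top')
# bridge/slide protrusion: slide front beyond housing front at top
for v in range(258,295,2):
    q=dep(ct,DT,425,v);print(v,q)
E
```

```text
23.3 [ 0.01  0.04 -0.14] [0.5534 0.1482 0.2183] [-1.e-04 -9.e-04 -1.e+00]
0.085405014453301
handle top 0.08426621353252285 586 [0.5537 0.1495 0.0835]
258 [ 0.4807 -0.1736  0.0562]
260 [ 0.4763 -0.1734  0.0564]
262 [ 0.4717 -0.174   0.0531]
264 [ 0.467  -0.1752  0.0473]
266 [ 0.4625 -0.1751  0.047 ]
268 [ 0.458  -0.175   0.0463]
270 [ 0.4536 -0.1748  0.0462]
272 [ 0.4491 -0.1746  0.0462]
274 [ 0.4447 -0.1744  0.0462]
276 [ 0.44   -0.1748  0.0435]
278 [ 0.4317 -0.1855 -0.0003]
280 [ 0.4271 -0.1851  0.0004]
282 [ 0.4223 -0.1853 -0.001 ]
284 [ 0.4177 -0.185  -0.0009]
286 [ 0.4129 -0.1851 -0.0019]
288 [ 0.4083 -0.1848 -0.0017]
290 [ 0.4036 -0.1845 -0.0013]
292 [ 0.3989 -0.1844 -0.0018]
294 [ 0.3942 -0.1843 -0.0023]
```

Run:
```python
from h import *
c=cam('top');I0=cv2.imread('pics/top.png');I1,_=ctrl.get_image('top')
def hole(I,u0,v0):
    g=cv2.cvtColor(I,cv2.COLOR_BGR2GRAY)[v0-5:v0+6,u0-4:u0+5].astype(float);print(g.min(),np.median(g))
    w=np.clip(np.median(g)-25-g,0,None);v,u=np.mgrid[v0-5:v0+6,u0-4:u0+5]
    return (u*w).sum()/w.sum(),(v*w).sum()/w.sum()
a=hole(I0,419,214);g=cv2.cvtColor(I1,cv2.COLOR_BGR2GRAY)
s=g[224:240,415:428];k=np.unravel_index(s.argmin(),s.shape);print(k)
b=hole(I1,415+k[1],224+k[0])
A=atz(c,*a,.0495);B=atz(c,*b,.0495);print(a,b,A,B,np.linalg.norm(A-B))
W0=cv2.imread('pics/w1.png');W=cv2.imread('pics/w3.png')
print('diff stand px',abs(W0.astype(int)-W)[130:250,260:375].mean())
```

```text
76.0 233.0
(np.int64(7), np.int64(6))
88.0 234.0
(np.float64(419.20606435643566), np.float64(214.18440594059405)) (np.float64(421.312047399605), np.float64(231.33706385780118)) [ 0.57933424 -0.16736525  0.0495    ] [ 0.5404236 -0.1700709  0.0495   ] 0.039004591334621246
diff stand px 8.493840579710145
```

```bash
python3 -c "
from h import *
print(ctrl.finish_job())"
```

```text
the job is handed in; nothing more can be done
None
```

The job is handed in: the slide measures 39 mm out and held there after the pin was lifted, the pin is back upright and seated in its stand, and the gripper is clear; the hand-in gave no verdict.

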